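# Zero the length counter and hold the wire tension arm at its stop

### The arm

A 6-joint arm with a two-finger parallel gripper is mounted at the origin on the work surface. World frame = base frame: x ahead of the robot, y to its left, z up, the work surface at z = 0. Lengths are in mm, angles in rad, forces in N, time in s.
With the tool pointing down it reaches from about 350 to 875 mm from the base axis. Payload 4.2 kg.
Tool frame: the origin (TCP) lies at the very end of the fingers, on their centre line; the grasp point (between the pads) lies arm.grip_depth behind it (arm.grip_depth is the distance from the TCP to the grasp point, in mm); x points along the fingers, y is the direction in which the jaws open and shut, and the axes are right-handed (so a half turn about x gives the same grasp; the last joint's range is limited). The gripper opens to 85 mm and grips with 20 to 120 N. Pads are 22 mm wide; open, the fingers measure 114 mm over their backs; the gripper's body (76 mm by 85 mm) begins 54 mm behind the grasp point. The pads swing forward as they close: fully open they stand 13 mm farther back than shut.
Start: joints at [1.516, 0.385, 0.008, 0, -1.194, -0.259], TCP at [192.89, 594.469, 231.312] pointing down, gripper open.
Joint ranges: [-3.14, 3.14], [-1.21, 2.06], [-1.07, 1.41], [-3.16, 2.05], [-2.99, -0.16], [-3.1, 3.1]. Speed limits (rad/s): [2.79, 2.79, 3.14, 3.14, 3.14, 3.14].

### API

Orientations are given as a unit quaternion [x, y, z, w].
In Python, from bench import arm, get_image, models gives the robot as it stands.
- The arm moves only by the tool arm_command, never from a script. Its argument "rows" is a list of rows, each an object of numbers: "dx", "dy", "dz": the shift along the tool's x, y, z in m; "wx", "wy", "wz": the turn, a rotation vector about the tool's x, y, z in degrees; "gripper": the closure, from -1 (fully open) to 1 (shut). A call has exactly 8 rows; each row is the pose to reach, as a shift and turn from the pose measured when the call began, along the tool's axes at that moment; what a row does not reach only later rows make up. A row lasts 1/10 s, in which the tool goes at most 50 mm and 8.59 degrees, less where a joint would pass 70% of its speed; a pose out of reach is approached as far as the arm can. A call with a gripper value outside its range is refused whole. The fingers move at their own pace and stop on an object; the grip force is fixed at half the most. Time passes only in rows, so rows that repeat a pose let the fingers close, or fill a call up. It gives the time, the measured TCP pose, the force and the opening at its end, in the units of the state.
- arm.read_state(): the state, without advancing time (a new reading comes with each control period).
- get_image(name): name is "side" or "top"; returns a dict with "img" (420x560x3 uint8, red, green, blue), "K" (3x3 intrinsics, pixels), "k1" (the pictures are not rectified: a ray, as slopes to the right and down, at radius r is drawn at 1 + k1 r^2 times it, then the intrinsics apply), "rvec" (rotation vector, rad) and "tvec" (3), from world to camera coordinates, as OpenCV has them. Camera axes: x right, y down, z forward; pixel columns grow to the right and rows downward; lengths in mm; the calibration is good to about 2 mm. A picture is of the moment at which its call begins. There is no depth.
- arm.job_done(): hands the job in, once; it reports no verdict.
Trained networks look in the newest picture that a camera, given by its name, has taken for a name from the list of things; names that differ only in an ending like _2 or _b are one class to them, and where a whole thing is asked for, a point or a joint stands for the part that bears it (a point fixed in the world has none). Each returns a list of dicts, best first, with "conf" (0 to 1); they miss things now and then, are a little off and sometimes report something else, mostly with a low value. They report only what shows in the picture. A call takes as long as a camera call. They do not tell look-alikes from the thing itself.
- models.cut_out(camera, query): "mask" (420x560 bool, what is visible of it) and "extent" ([left, top, right, bottom] in pixels, round what is visible of it).
The state is a dict: "clock": time; "joints": joint angles; "joint_vel": joint speeds; "joint_efforts": joint torques, N m; "position": TCP position; "ee_rot": TCP orientation; "contact_force": force on the tool from outside, world axes, zero at the start; "wrist_torque": the same for the moment, N m; "gripper_width": finger opening in mm.
Only numpy, scipy, OpenCV 4.12 (cv2) and the standard library are available. Lean on these libraries where they do the work, as an engineer would, in place of code of your own. Each camera call takes 0.05 s, during which the arm holds its last target.

### The job

Get the wire measuring stand ready for threading: first turn the black reset knob on the length counter back to its zero stop (white pointer on the red mark), then swing the spring-loaded tension arm all the way round to its red stop by its brass post. Finish while still holding the arm against the red stop, since it springs back if you let go, and leave the steel block, the spool and the jar where they are.

Things in the scene. Friction and masses are not known exactly. Their poses are not given: they have to be found in the camera images.
- counter: length counter fixed to the bench: grey-green box 100 x 94 mm, top at 70 mm, on a dark steel foot 130 x 110 x 10 mm, with a round white dial (radius 45 mm, top at 72 mm) on top and a black measuring wheel on its +y side (reaching 64 mm from the centre). Origin: centre of the underside, vertically below the knob's axis. The red zero mark lies on the dial in its -x direction. It stands left or right of the tension stand, turned up to 0.6 rad either way.
- reset_knob (a joint): angle (rad) of the reset knob about the vertical axis of the counter; 0 = zero stop (white pointer on the red mark), grows clockwise seen from above, up to 2.4; so it is zeroed by turning it counter-clockwise seen from above. It starts between 0.6 and 1.7, has light friction (0.04 N m), no spring, and stays where it is left.
- knob_grip (a point): middle of the grip bar of the reset knob, on the knob's axis, 98 mm above the bench. The black bar is 44 mm long (along the point's x), 14 mm thick (along its y), and stands from 81 to 110 mm above the bench, on a round skirt of 24 mm radius and 9 mm height. The point turns with the knob; the white pointer is at the bar's -x end.
- tension_stand: tension stand fixed to the bench: grey-green plate 155 x 140 x 12 mm with a hanger block, and a round steel pivot body (radius 24 mm, up to 62 mm) with a spring coiled round it. Origin: at the underside on the vertical pivot axis. The arm swings over the stand's -x side. The resting arm leans on a plain steel pin; the other pin, with the red cap, is the stop (both pins reach 85 mm above the bench, 61 mm from the pivot axis). Turned up to 0.4 rad either way.
- pivot (a point): point on the vertical pivot axis of the tension arm, 62 mm above the bench
- tension_arm (a joint): angle (rad) of the tension arm about the vertical pivot axis: 0 = at rest against the plain pin, grows counter-clockwise seen from above, 1.1 = against the red stop, where it can go no farther. The arm points along (pi - 0.55 + this value) rad, counted counter-clockwise seen from above from the stand's x axis. A spring drives it back to 0: at the brass post it takes about 2.5 N to start and about 7.6 N at the stop.
- cage: the cage of the tension arm: two aluminium plates 30 mm wide, 135 mm long with white rollers between them, 64 to 94 mm above the bench; origin on the pivot axis 62 mm above the bench, its x axis points along the arm to the post
- post (a point): middle of the gripping part of the brass post on the arm's end: an upright round post 16 mm in diameter, 120 mm from the pivot axis, standing from 94 to 146 mm above the bench; this point lies on its axis 124 mm above the bench. x axis along the arm, away from the pivot.
- bench_block: loose steel block 55 x 55 x 20 mm, origin under its centre; leave it alone
- spool: loose empty orange wire spool, upright, radius 32 mm, 46 mm high, origin under its centre; leave it alone
- flux_jar: loose jar, radius 27 mm, 75 mm high, origin under its centre; leave it alone
Mind the look-alikes: they are no part of the job. What is shaped like the tension_stand but pink or turquoise is not meant.

How it is judged (in metres and radians):
On the way, in this order (a step that is already met when the one before it is completed fails the run):
1. the reset knob is turned back to its zero stop, the arm still unwound (value of joint reset_knob below 0.08 rad and value of joint tension_arm below 0.5 rad), for 0.2 s.
2. the tension arm is held against its red stop (value of joint tension_arm above 1.04 rad and (contact force between cage and the fingers above 3 N or contact force between cage and the arm above 3 N) and value of joint reset_knob below 0.08 rad), for 0.3 s.
At the end, for the whole second after the job is handed in: the robot is still holding the tension arm within 0.06 rad of its red stop (joint above 1.04) with more than 3 N of contact force on the cage, the arm is at rest, the reset knob is within 0.08 rad of its zero stop, and block, spool and jar are within 30 mm of where they started (all of step 2 and velocity of joint tension_arm below 0.1 rad/s and distance of each of bench_block, spool, flux_jar from where it was at the start of the episode below 0.03 m); the arm keeps its last pose, push and grip.
It fails at once if the steel block is pushed away (more than 30 mm) or tipped over (distance of bench_block from where it was at the start of the episode above 0.03 m or angle between bench_block's own z axis and vertical above 0.5 rad).
It fails at once if the spool is pushed away (more than 30 mm) or tipped over (distance of spool from where it was at the start of the episode above 0.03 m or angle between spool's own z axis and vertical above 0.5 rad).
It fails at once if the jar is pushed away (more than 30 mm) or tipped over (distance of flux_jar from where it was at the start of the episode above 0.03 m or angle between flux_jar's own z axis and vertical above 0.5 rad).
It also fails if it takes over 67 s, if anything falls off the work surface, if the arm or the gripper's body presses on something with over 40 N, if the wrist force passes 120 N, or if a joint passes its speed limit or range.

## Working session

There is one attempt and no reset: what is moved stays moved. The work goes in short steps, Python scripts to look and compute and a tool call to move; the robot and the scene stay as the last step left them, time stands still between calls to the robot, and variables do not carry over. Pictures are saved under pics/ and viewed, and the job is handed in when it is done.

Besides the shell and the picture viewer there is one more tool, called as name([rows], argument=value, ...), one row to a line, values as JSON. arm_command: Moves the arm, as the interface text tells. Its arguments: {"type":"object","properties":{"rows":{"type":"array"}},"required":["rows"]}

```bash
ls; mkdir -p pics
cat > h.py <<'E'
import numpy as np, cv2
from bench import arm, get_image, models
from scipy.spatial.transform import Rotation as R
def save(im,name,crop=None,scale=1):
    a=im["img"]
    if crop: a=a[crop[1]:crop[3],crop[0]:crop[2]]
    a=cv2.resize(a,None,fx=scale,fy=scale,interpolation=cv2.INTER_CUBIC)
    cv2.imwrite("pics/"+name,a[:,:,::-1])
def dist(im): return np.array([im["k1"],0,0,0],float)
def proj(im,P):
    P=np.atleast_2d(np.array(P,float))
    return cv2.projectPoints(P,np.array(im["rvec"],float),np.array(im["tvec"],float),np.array(im["K"],float),dist(im))[0].reshape(-1,2)
def back(im,uv,z):
    uv=np.array(uv,float).reshape(-1,1,2)
    n=cv2.undistortPoints(uv,np.array(im["K"],float),dist(im)).reshape(-1,2)
    Rm=cv2.Rodrigues(np.array(im["rvec"],float))[0]; t=np.array(im["tvec"],float).reshape(3)
    c=-Rm.T@t; d=np.c_[n,np.ones(len(n))]@Rm
    return c+d*((z-c[2])/d[:,2])[:,None]
E
python3 - <<'E'
from h import *
s=arm.read_state(); print(s, arm.grip_depth)
for n in("side","top"):
    im=get_image(n); save(im,n+"0.png",scale=1.4)
    print(n,im["K"],im["k1"],im["rvec"],im["tvec"])
    for q in("counter","reset_knob","tension_stand","cage","post","bench_block","spool","flux_jar"):
        print(q,[(round(d["conf"],2),d["extent"]) for d in models.cut_out(n,q)])
E
```

```text
pics
{'clock': 0.0, 'joints': array([ 1.51556729e+00,  3.85565979e-01,  6.61459609e-03, -5.53804139e-04,
       -1.19398500e+00, -2.58617882e-01]), 'joint_vel': array([ 0.00062346, -0.00153204,  0.00024686, -0.00051808,  0.00113317,
       -0.00098559]), 'joint_efforts': array([ 2.83327086e-05, -3.92292309e+01,  1.88400793e+01,  4.18634802e+00,
       -4.57404123e-03,  1.36331991e-06]), 'position': array([192.725559  , 593.92134763, 230.20336473]), 'ee_rot': array([-0.69830244,  0.11134927,  0.69851091,  0.10980689]), 'contact_force': array([-0.56321427, -0.29311362, -0.25716781]), 'wrist_torque': array([-0.00585824,  0.02279335, -0.02520224]), 'gripper_width': 85.30859279960868} 18.700000000000003
side [[421.73091508   0.         276.10809708]
 [  0.         421.73091508 206.50611748]
 [  0.           0.           1.        ]] -0.06232298189906806 [ 2.23812565 -0.52143526  0.22658508] [-427.70840171  280.12469179  707.62100633]
counter [(0.55, [316.5, 285.2, 393.8, 367.8])]
reset_knob [(0.8, [347.4, 286.6, 374.6, 323.2])]
tension_stand [(0.77, [250.3, 93.2, 322.1, 163.2]), (0.65, [9
[... 700 characters left out ...]
6 1049.79963769]
counter [(0.7, [354.0, 194.8, 408.9, 249.8]), (0.54, [214.1, 177.8, 279.7, 233.9])]
reset_knob [(0.6, [383.4, 208.8, 400.4, 225.3])]
tension_stand [(0.79, [211.7, 176.8, 279.0, 236.7]), (0.71, [158.3, 269.3, 247.0, 337.8]), (0.55, [124.3, 125.8, 210.8, 186.8]), (0.42, [377.5, 203.9, 401.7, 224.8])]
cage [(0.68, [124.4, 140.6, 178.9, 178.4]), (0.65, [159.5, 301.5, 215.9, 339.5]), (0.57, [211.6, 189.6, 254.6, 241.0])]
post [(0.84, [159.0, 298.3, 215.4, 343.5]), (0.77, [128.0, 138.8, 177.0, 175.7]), (0.68, [215.3, 188.9, 258.8, 239.1])]
bench_block [(0.94, [365.6, 139.3, 391.4, 159.4])]
spool [(0.64, [236.6, 136.9, 257.7, 163.7])]
flux_jar [(0.75, [307.8, 127.4, 320.5, 156.8])]
```

View pics/side0.png

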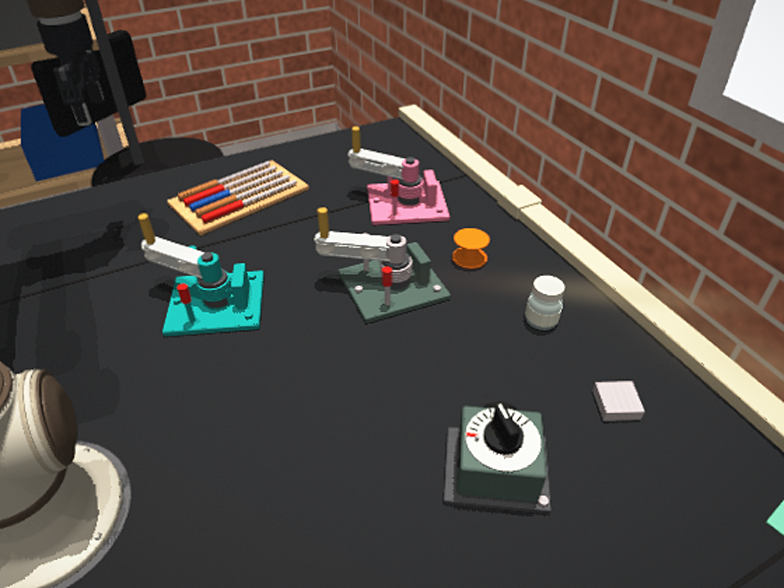

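View pics/top0.png

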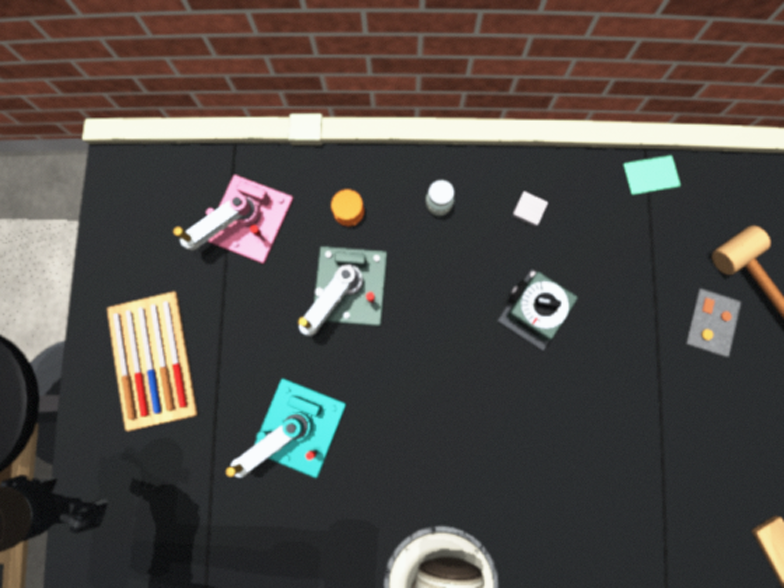

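The side picture shows the grey-green stand centred near (390,270) of the enlarged view, with its post at (322,222). The counter is at (503,440). In the top view the stand is at (350,285) and the counter at (540,305). Pink and turquoise stands are look-alikes. Next I'll zoom in for measuring.

Run:
```python
from h import *
t=get_image("top"); s=get_image("side")
a=cv2.resize(t["img"][165:250,205:290],None,fx=7,fy=7,interpolation=cv2.INTER_CUBIC)
cv2.imwrite("pics/t_st.png",a[:,:,::-1])
a=cv2.resize(t["img"][185:255,350:420],None,fx=8,fy=8,interpolation=cv2.INTER_CUBIC)
cv2.imwrite("pics/t_co.png",a[:,:,::-1])
a=cv2.resize(s["img"][275:375,310:405],None,fx=6,fy=6,interpolation=cv2.INTER_CUBIC)
cv2.imwrite("pics/s_co.png",a[:,:,::-1])
a=cv2.resize(s["img"][140:235,215:330],None,fx=6,fy=6,interpolation=cv2.INTER_CUBIC)
cv2.imwrite("pics/s_st.png",a[:,:,::-1])
```

```text
(no output)
```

View pics/t_st.png

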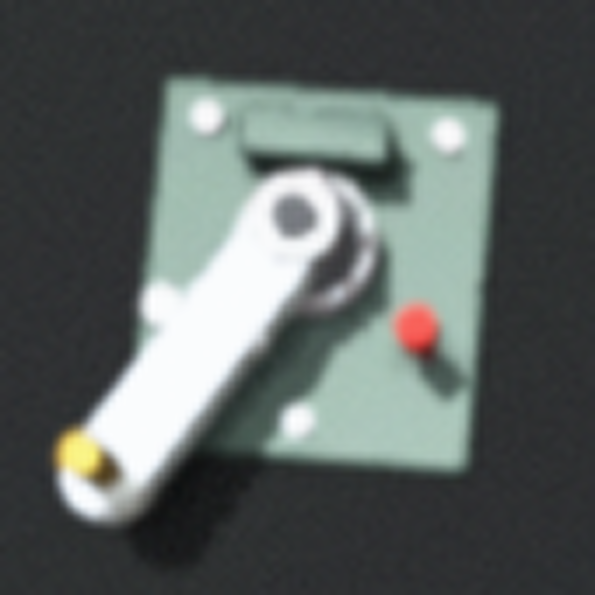

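View pics/t_co.png

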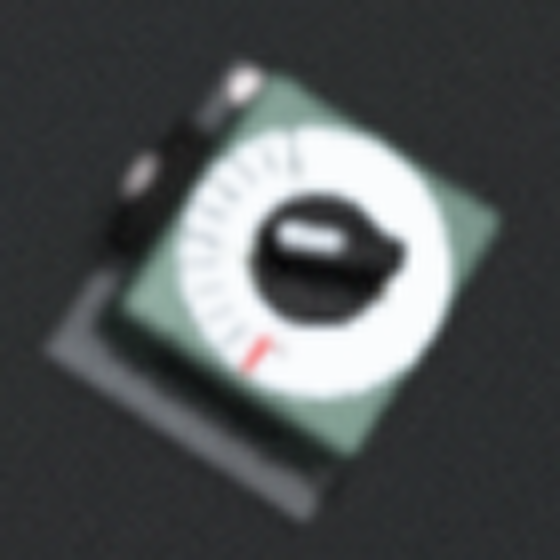

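View pics/s_co.png

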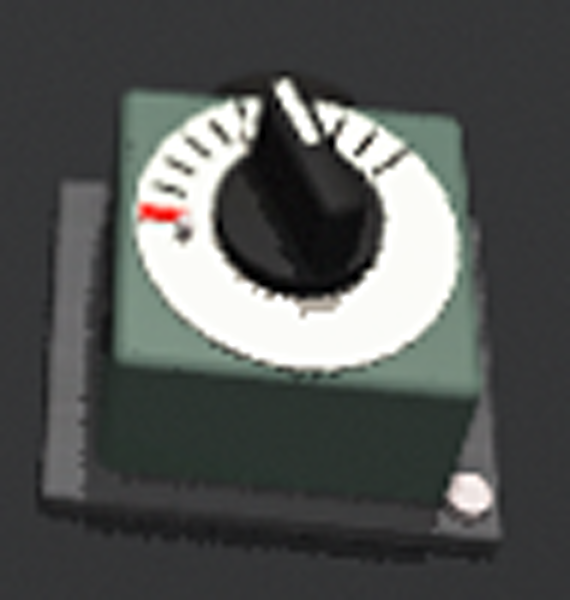

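View pics/s_st.png

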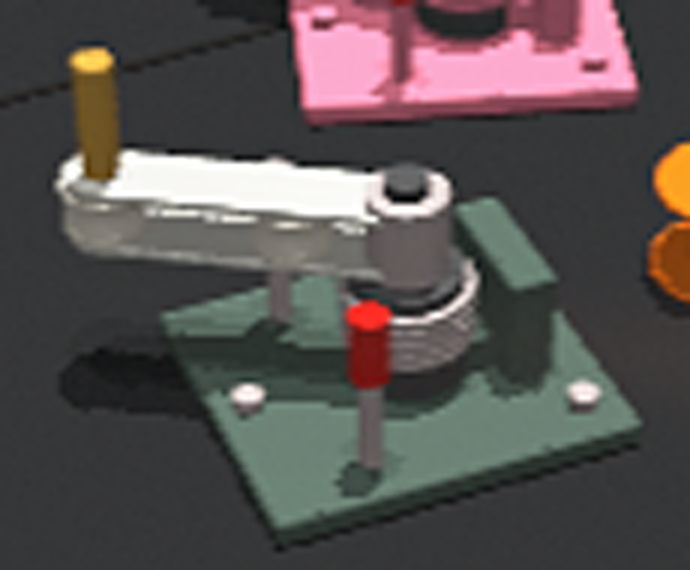

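```bash
cat > m.py <<'E'
from h import *
t=get_image("top"); s=get_image("side")
def un(p,f,o): return [(p[0]+.5)/f-.5+o[0],(p[1]+.5)/f-.5+o[1]]
def tri(pt,ps):
    def P(im):
        Rm=cv2.Rodrigues(np.array(im["rvec"],float))[0]; return np.c_[Rm,np.array(im["tvec"]).reshape(3)]
    n=[cv2.undistortPoints(np.array(p,float).reshape(1,1,2),np.array(im["K"],float),dist(im)).reshape(2,1) for p,im in((pt,t),(ps,s))]
    X=cv2.triangulatePoints(P(t),P(s),*n); return (X[:3]/X[3]).ravel()
TS=(7,(205,165));TC=(8,(350,185));SC=(6,(310,275));SS=(6,(215,140))
def two(name,a,A,b,B,z):
    a=un(a,*A);b=un(b,*B)
    print(name,"tri",tri(a,b).round(1),"top@z",back(t,a,z)[0].round(1),"side@z",back(s,b,z)[0].round(1))
two("post top",(82,453),TS,(93,60),SS,146)
two("redcap",(417,327),TS,(369,313),SS,85)
two("hub bolt",(295,214),TS,(406,180),SS,98)
two("dial",(315,261),TC,(298,230),SC,72)
two("redmark",(257,354),TC,(159,214),SC,72)
two("pointer centre",(312,238),TC,(298,110),SC,110)
for n,p in(("plate1",(168,78)),("plate2",(498,103)),("plate3",(466,470))): print(n,back(t,un(p,*TS),12)[0].round(1))
for n,p in(("boxA",(122,305)),("boxB",(352,455)),("boxC",(500,215))): print(n,back(t,un(p,*TC),70)[0].round(1))
E
python3 m.py
```

```text
post top tri [490.  260.8 147.6] top@z [490.9 260.9 146. ] side@z [490.1 263.2 146. ]
redcap tri [548.3 145.6  87.7] top@z [549.1 145.6  85. ] side@z [549.3 148.7  85. ]
hub bolt tri [587.3 192.1 105. ] top@z [589.7 192.5  98. ] side@z [590.6 200.8  98. ]
dial tri [ 540.6 -190.5   71.4] top@z [ 541.2 -190.6   72. ] side@z [ 539.6 -190.6   72. ]
redmark tri [ 508.  -169.5   73.4] top@z [ 509.3 -170.3   72. ] side@z [ 507.5 -168.5   72. ]
pointer centre tri [ 541.9 -179.2  112.3] top@z [ 542.7 -180.   110. ] side@z [ 542.6 -177.8  110. ]
plate1 [664.8 257.   12. ]
plate2 [656.1 119.2  12. ]
plate3 [503.  128.7  12. ]
boxA [ 525.3 -125.6   70. ]
boxB [ 476.  -202.1   70. ]
boxC [ 558.4 -254.5   70. ]
```

```bash
cat > go.py <<'E'
import sys
from h import *
# usage: go.py X Y Z [jawdeg] : tool-frame shift and turn (deg) to reach tool-down pose with jaw dir jawdeg
a=[float(v) for v in sys.argv[1:]]
s=arm.read_state(); q=R.from_quat(s["ee_rot"]); M=q.as_matrix()
jaw=np.degrees(np.arctan2(M[1,1],M[0,1]))
print("t",s["clock"],"pos",s["position"].round(1),"jaw",round(jaw,1),"toolx",M[:,0].round(3),"F",s["contact_force"].round(1),"Tq",s["wrist_torque"].round(2),"w",round(s["gripper_width"],1),"j",s["joints"].round(2))
if len(a)>=3:
    print("shift m",(M.T@(np.array(a[:3])-s["position"])/1000).round(4))
    if len(a)>3:
        best=None
        for k in(0,180):
            g=np.radians(a[3]+k); x=np.array([0,0,-1.]);y=np.array([np.cos(g),np.sin(g),0]);T=np.c_[x,y,np.cross(x,y)]
            print("turn",k,np.degrees(R.from_matrix(M.T@T).as_rotvec()).round(1))
E
python3 go.py 540.5 -190.5 200 -10; python3 go.py 540.5 -190.5 230 -10
```

```text
t 1.1 pos [192.9 594.5 231.3] jaw -108.0 toolx [ 0.  0. -1.] F [-0.5  0.5  0.5] Tq [ 0.04 -0.01 -0.  ] w 85.3 j [ 1.52  0.38  0.01  0.   -1.19 -0.26]
shift m [ 0.0313  0.6394 -0.5729]
turn 0 [-98.  -0.  -0.]
turn 180 [82. -0.  0.]
t 1.1 pos [192.9 594.5 231.3] jaw -108.0 toolx [ 0.  0. -1.] F [-0.5  0.5  0.5] Tq [ 0.04 -0.01 -0.  ] w 85.3 j [ 1.52  0.38  0.01  0.   -1.19 -0.26]
shift m [ 0.0013  0.6394 -0.5729]
turn 0 [-98.  -0.  -0.]
turn 180 [82. -0.  0.]
```

arm_command([
  {"dx": 0,"dy": 0.03,"dz": -0.027,"wx": 4,"gripper": -1},
  {"dx": 0,"dy": 0.08,"dz": -0.072,"wx": 10,"gripper": -1},
  {"dx": 0,"dy": 0.11,"dz": -0.099,"wx": 15,"gripper": -1},
  {"dx": 0,"dy": 0.147,"dz": -0.132,"wx": 20,"gripper": -1},
  {"dx": 0,"dy": 0.184,"dz": -0.165,"wx": 25,"gripper": -1},
  {"dx": 0,"dy": 0.221,"dz": -0.198,"wx": 30,"gripper": -1},
  {"dx": 0,"dy": 0.258,"dz": -0.231,"wx": 35,"gripper": -1},
  {"dx": 0,"dy": 0.295,"dz": -0.264,"wx": 40,"gripper": -1},
])

```text
validation failed for argument at $.ro...
```

```bash
python3 go.py 540.5 -190.5 200 -10
```

```text
t 1.1 pos [192.9 594.5 231.3] jaw -108.0 toolx [ 0.  0. -1.] F [-0.5  0.5  0.5] Tq [ 0.04 -0.01 -0.  ] w 85.3 j [ 1.52  0.38  0.01  0.   -1.19 -0.26]
shift m [ 0.0313  0.6394 -0.5729]
turn 0 [-98.  -0.  -0.]
turn 180 [82. -0.  0.]
```

arm_command([
  {"dx": 0,"dy": 0.03,"dz": -0.027,"wx": 4,"wy": 0,"wz": 0,"gripper": -1},
  {"dx": 0,"dy": 0.07,"dz": -0.063,"wx": 10,"wy": 0,"wz": 0,"gripper": -1},
  {"dx": 0,"dy": 0.107,"dz": -0.096,"wx": 15,"wy": 0,"wz": 0,"gripper": -1},
  {"dx": 0,"dy": 0.144,"dz": -0.129,"wx": 20,"wy": 0,"wz": 0,"gripper": -1},
  {"dx": 0,"dy": 0.181,"dz": -0.162,"wx": 25,"wy": 0,"wz": 0,"gripper": -1},
  {"dx": 0,"dy": 0.218,"dz": -0.195,"wx": 30,"wy": 0,"wz": 0,"gripper": -1},
  {"dx": 0,"dy": 0.255,"dz": -0.228,"wx": 35,"wy": 0,"wz": 0,"gripper": -1},
  {"dx": 0,"dy": 0.292,"dz": -0.261,"wx": 40,"wy": 0,"wz": 0,"gripper": -1},
])

```text
clock: 1.9
position: [350.9, 235.5, 231.8]
ee_rot: [0.618, -0.343, -0.618, -0.344]
contact_force: [0.5, -0.1, 0.2]
gripper_width: 85.4
```

```bash
python3 go.py 540.5 -190.5 200 -10
```

```text
t 1.9 pos [350.9 235.5 231.8] jaw -148.1 toolx [ 0.001  0.001 -1.   ] F [ 0.5 -0.1  0.2] Tq [ 0.03 -0.13  0.01] w 85.4 j [ 0.98  0.03 -0.45  0.   -1.09 -0.42]
shift m [ 0.0315  0.0639 -0.4619]
turn 0 [-1.381e+02 -1.000e-01  1.000e-01]
turn 180 [41.9  0.   0.1]
```

arm_command([
  {"dx": 0,"dy": 0.006,"dz": -0.045,"wx": 5,"wy": 0,"wz": 0,"gripper": -1},
  {"dx": 0,"dy": 0.012,"dz": -0.09,"wx": 10,"wy": 0,"wz": 0,"gripper": -1},
  {"dx": 0,"dy": 0.018,"dz": -0.135,"wx": 15,"wy": 0,"wz": 0,"gripper": -1},
  {"dx": 0,"dy": 0.025,"dz": -0.18,"wx": 20,"wy": 0,"wz": 0,"gripper": -1},
  {"dx": 0,"dy": 0.031,"dz": -0.225,"wx": 25,"wy": 0,"wz": 0,"gripper": -1},
  {"dx": 0,"dy": 0.037,"dz": -0.27,"wx": 30,"wy": 0,"wz": 0,"gripper": -1},
  {"dx": 0,"dy": 0.043,"dz": -0.315,"wx": 35,"wy": 0,"wz": 0,"gripper": -1},
  {"dx": 0,"dy": 0.049,"dz": -0.36,"wx": 41,"wy": 0,"wz": 0,"gripper": -1},
])

```text
clock: 2.7
position: [499.9, -98.1, 231.9]
ee_rot: [-0.458, 0.538, 0.457, 0.54]
contact_force: [1.0, 0.0, -0.6]
gripper_width: 85.4
```

```bash
python3 go.py 540.5 -190.5 180 -10
```

```text
t 2.7 pos [499.9 -98.1 231.9] jaw 170.6 toolx [ 0.002  0.001 -1.   ] F [ 1.   0.  -0.6] Tq [ 0.1  -0.08  0.01] w 85.4 j [ 0.12  0.19 -0.27 -0.   -1.11 -0.29]
shift m [ 0.0519 -0.055  -0.0847]
turn 0 [-1.794e+02 -1.000e-01  1.000e-01]
turn 180 [0.6 0.1 0.1]
```

arm_command([
  {"dx": 0.01,"dy": -0.018,"dz": -0.028,"wx": 0,"wy": 0,"wz": 0,"gripper": -0.2},
  {"dx": 0.025,"dy": -0.036,"dz": -0.056,"wx": 0,"wy": 0,"wz": 0,"gripper": -0.2},
  {"dx": 0.052,"dy": -0.055,"dz": -0.085,"wx": 0.6,"wy": 0,"wz": 0,"gripper": -0.2},
  {"dx": 0.052,"dy": -0.055,"dz": -0.085,"wx": 0.6,"wy": 0,"wz": 0,"gripper": -0.2},
  {"dx": 0.072,"dy": -0.055,"dz": -0.085,"wx": 0.6,"wy": 0,"wz": 0,"gripper": -0.2},
  {"dx": 0.092,"dy": -0.055,"dz": -0.085,"wx": 0.6,"wy": 0,"wz": 0,"gripper": -0.2},
  {"dx": 0.107,"dy": -0.055,"dz": -0.085,"wx": 0.6,"wy": 0,"wz": 0,"gripper": -0.2},
  {"dx": 0.107,"dy": -0.055,"dz": -0.085,"wx": 0.6,"wy": 0,"wz": 0,"gripper": -0.2},
])

```text
clock: 3.5
position: [539.1, -190.2, 123.2]
ee_rot: [-0.454, 0.542, 0.456, 0.541]
contact_force: [-0.0, 0.9, -0.1]
gripper_width: 51.1
```

```bash
python3 go.py 540.5 -190.5 85 -10
python3 - <<'E'
from h import *
s=get_image("side"); save(s,"k1.png",(250,180,450,380),3)
t=get_image("top"); save(t,"k1t.png",(330,150,450,270),4)
E
```

```text
t 3.5 pos [ 539.1 -190.2  123.2] jaw 170.0 toolx [-0.002  0.002 -1.   ] F [-0.   0.9 -0.1] Tq [0.03 0.08 0.04] w 51.1 j [-0.06  0.4  -0.27 -0.   -0.91 -0.12]
shift m [ 0.0382 -0.0016 -0.0001]
turn 0 [-1.8e+02  2.0e-01  1.0e-01]
turn 180 [ 0.   0.1 -0.2]
```

View pics/k1.png

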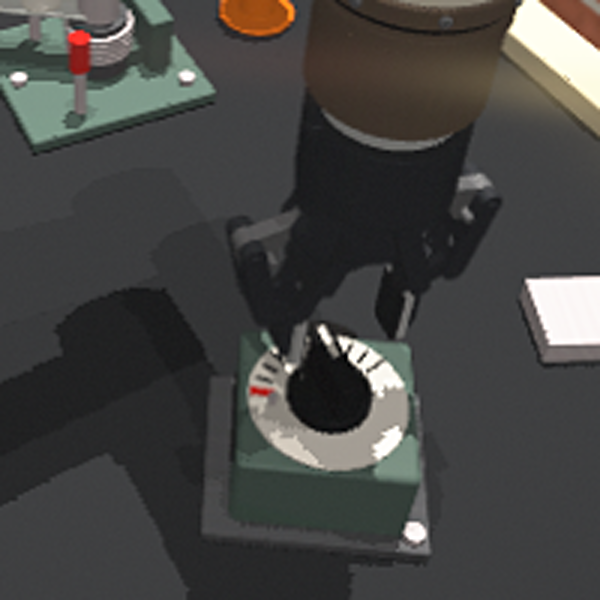

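View pics/k1t.png

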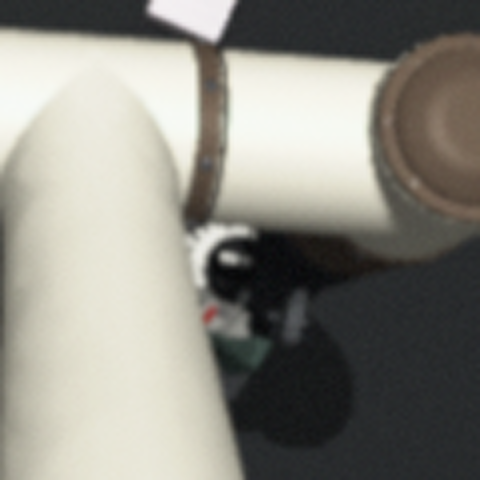

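The side view shows the fingers, at (290,355) and (400,315), on either side of the knob bar with its pointer at (330,340). The pose agrees with the measurements, so I'll descend and grip.

arm_command([
  {"dx": 0.013,"dy": -0.001,"dz": 0,"wx": 0,"wy": 0,"wz": 0,"gripper": -0.2},
  {"dx": 0.026,"dy": -0.001,"dz": 0,"wx": 0,"wy": 0,"wz": 0,"gripper": -0.2},
  {"dx": 0.038,"dy": -0.001,"dz": 0,"wx": 0,"wy": 0,"wz": 0,"gripper": -0.2},
  {"dx": 0.038,"dy": -0.001,"dz": 0,"wx": 0,"wy": 0,"wz": 0,"gripper": 0.3},
  {"dx": 0.038,"dy": -0.001,"dz": 0,"wx": 0,"wy": 0,"wz": 0,"gripper": 1},
  {"dx": 0.038,"dy": -0.001,"dz": 0,"wx": 0,"wy": 0,"wz": 0,"gripper": 1},
  {"dx": 0.038,"dy": -0.001,"dz": 0,"wx": 0,"wy": 0,"wz": 0,"gripper": 1},
  {"dx": 0.038,"dy": -0.001,"dz": 0,"wx": 0,"wy": 0,"wz": 0,"gripper": 1},
])

```text
clock: 4.4
position: [540.5, -190.5, 87.7]
ee_rot: [-0.454, 0.541, 0.455, 0.542]
contact_force: [-4.4, 1.0, 2.6]
gripper_width: 12.6
```

```bash
python3 go.py 540.5 -190.5 85 57
python3 - <<'E'
from h import *
s=get_image("side"); save(s,"k2.png",(290,250,420,380),4)
E
```

```text
t 4.4 pos [ 540.5 -190.5   87.7] jaw 170.1 toolx [-0.     0.001 -1.   ] F [-4.4  1.   2.6] Tq [0.56 1.49 0.02] w 12.6 j [-0.06  0.44 -0.3  -0.   -0.83 -0.12]
shift m [ 0.0027 -0.      0.    ]
turn 0 [ 1.131e+02  0.000e+00 -1.000e-01]
turn 180 [-66.9   0.1   0. ]
```

View pics/k2.png

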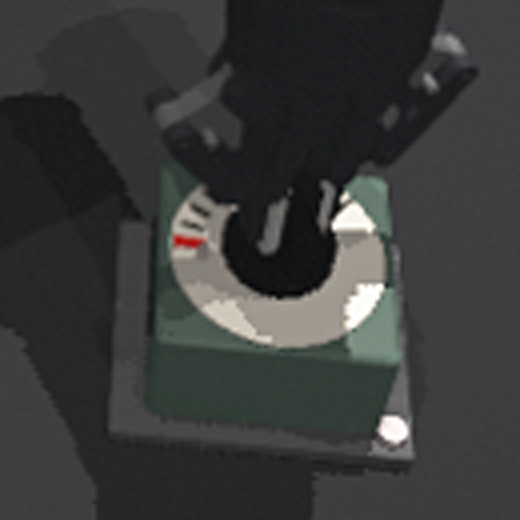

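Both fingers are closed on the black bar above the skirt, at about (285,240), with the opening at 12.6 mm. I'll turn counter-clockwise now.

arm_command([
  {"dx": 0,"dy": 0,"dz": 0,"wx": -6,"wy": 0,"wz": 0,"gripper": 1},
  {"dx": 0,"dy": 0,"dz": 0,"wx": -13,"wy": 0,"wz": 0,"gripper": 1},
  {"dx": 0,"dy": 0,"dz": 0,"wx": -20,"wy": 0,"wz": 0,"gripper": 1},
  {"dx": 0,"dy": 0,"dz": 0,"wx": -27,"wy": 0,"wz": 0,"gripper": 1},
  {"dx": 0,"dy": 0,"dz": 0,"wx": -34,"wy": 0,"wz": 0,"gripper": 1},
  {"dx": 0,"dy": 0,"dz": 0,"wx": -41,"wy": 0,"wz": 0,"gripper": 1},
  {"dx": 0,"dy": 0,"dz": 0,"wx": -48,"wy": 0,"wz": 0,"gripper": 1},
  {"dx": 0,"dy": 0,"dz": 0,"wx": -55,"wy": 0,"wz": 0,"gripper": 1},
])

```text
clock: 5.25
position: [540.4, -190.5, 87.7]
ee_rot: [-0.654, 0.268, 0.654, 0.269]
contact_force: [-2.3, 1.8, 0.2]
gripper_width: 12.7
```

```bash
python3 go.py 540.5 -190.5 87 57
```

```text
t 5.25 pos [ 540.4 -190.5   87.7] jaw -134.7 toolx [-0.     0.001 -1.   ] F [-2.3  1.8  0.2] Tq [ 0.29  0.62 -0.01] w 12.7 j [-0.06  0.44 -0.31 -0.   -0.83  0.85]
shift m [ 0.0007 -0.0001 -0.0001]
turn 0 [ 1.683e+02  1.000e-01 -1.000e-01]
turn 180 [-11.7   0.1   0.1]
```

Torque is light so far. I'll turn slowly for the rest, just past the expected stop.

arm_command([
  {"dx": 0,"dy": 0,"dz": 0,"wx": -2,"wy": 0,"wz": 0,"gripper": 1},
  {"dx": 0,"dy": 0,"dz": 0,"wx": -4,"wy": 0,"wz": 0,"gripper": 1},
  {"dx": 0,"dy": 0,"dz": 0,"wx": -6,"wy": 0,"wz": 0,"gripper": 1},
  {"dx": 0,"dy": 0,"dz": 0,"wx": -8,"wy": 0,"wz": 0,"gripper": 1},
  {"dx": 0,"dy": 0,"dz": 0,"wx": -10,"wy": 0,"wz": 0,"gripper": 1},
  {"dx": 0,"dy": 0,"dz": 0,"wx": -11,"wy": 0,"wz": 0,"gripper": 1},
  {"dx": 0,"dy": 0,"dz": 0,"wx": -12,"wy": 0,"wz": 0,"gripper": 1},
  {"dx": 0,"dy": 0,"dz": 0,"wx": -12,"wy": 0,"wz": 0,"gripper": 1},
])

```text
clock: 6.05
position: [540.4, -190.5, 87.7]
ee_rot: [-0.678, 0.199, 0.679, 0.2]
contact_force: [-2.4, 1.2, -0.6]
gripper_width: 12.6
```

```bash
python3 go.py 540.5 -190.5 87 57
```

```text
t 6.05 pos [ 540.4 -190.5   87.7] jaw -122.7 toolx [-0.     0.001 -1.   ] F [-2.4  1.2 -0.6] Tq [ 0.29  0.54 -0.12] w 12.6 j [-0.06  0.44 -0.31 -0.   -0.83  1.06]
shift m [ 0.0007 -0.     -0.0001]
turn 0 [-1.797e+02 -1.000e-01  1.000e-01]
turn 180 [0.3 0.1 0.1]
```

arm_command([
  {"dx": 0,"dy": 0,"dz": 0,"wx": -1,"wy": 0,"wz": 0,"gripper": 1},
  {"dx": 0,"dy": 0,"dz": 0,"wx": -2,"wy": 0,"wz": 0,"gripper": 1},
  {"dx": 0,"dy": 0,"dz": 0,"wx": -3,"wy": 0,"wz": 0,"gripper": 1},
  {"dx": 0,"dy": 0,"dz": 0,"wx": -4,"wy": 0,"wz": 0,"gripper": 1},
  {"dx": 0,"dy": 0,"dz": 0,"wx": -4,"wy": 0,"wz": 0,"gripper": 1},
  {"dx": 0,"dy": 0,"dz": 0,"wx": -4,"wy": 0,"wz": 0,"gripper": 1},
  {"dx": 0,"dy": 0,"dz": 0,"wx": -4,"wy": 0,"wz": 0,"gripper": 1},
  {"dx": 0,"dy": 0,"dz": 0,"wx": -4,"wy": 0,"wz": 0,"gripper": 1},
])

```text
clock: 6.85
position: [540.3, -190.5, 87.8]
ee_rot: [-0.685, 0.175, 0.685, 0.176]
contact_force: [-1.7, 0.6, 0.6]
gripper_width: 12.5
```

```bash
python3 go.py 540.5 -190.5 87 57;  python3 - <<'E'
from h import *
s=get_image("side"); save(s,"k3.png",(290,250,420,380),4)
E
```

```text
t 6.85 pos [ 540.3 -190.5   87.8] jaw -118.7 toolx [-0.     0.002 -1.   ] F [-1.7  0.6  0.6] Tq [ 0.31  0.63 -1.62] w 12.5 j [-0.06  0.44 -0.31 -0.   -0.83  1.13]
shift m [ 0.0008 -0.     -0.0002]
turn 0 [-1.757e+02 -1.000e-01  1.000e-01]
turn 180 [4.3 0.1 0.1]
```

View pics/k3.png

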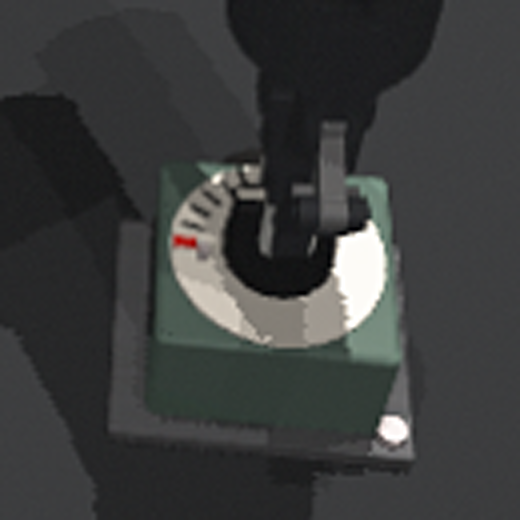

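The torque jumped to -1.6 N·m, against 0.04 N·m of friction, so the knob is on its stop. I'll open and lift straight up.

arm_command([
  {"dx": 0,"dy": 0,"dz": 0,"wx": 1,"wy": 0,"wz": 0,"gripper": 1},
  {"dx": 0,"dy": 0,"dz": 0,"wx": 1,"wy": 0,"wz": 0,"gripper": 0},
  {"dx": 0,"dy": 0,"dz": 0,"wx": 1,"wy": 0,"wz": 0,"gripper": -0.2},
  {"dx": 0,"dy": 0,"dz": 0,"wx": 1,"wy": 0,"wz": 0,"gripper": -0.2},
  {"dx": -0.02,"dy": 0,"dz": 0,"wx": 1,"wy": 0,"wz": 0,"gripper": -0.2},
  {"dx": -0.05,"dy": 0,"dz": 0,"wx": 1,"wy": 0,"wz": 0,"gripper": -0.2},
  {"dx": -0.09,"dy": 0,"dz": 0,"wx": 1,"wy": 0,"wz": 0,"gripper": -0.2},
  {"dx": -0.13,"dy": 0,"dz": 0,"wx": 1,"wy": 0,"wz": 0,"gripper": -0.2},
])

```text
clock: 7.7
position: [540.4, -190.7, 219.2]
ee_rot: [-0.683, 0.18, 0.684, 0.181]
contact_force: [1.6, 0.1, -1.4]
gripper_width: 51.1
```

```bash
python3 go.py 490.5 262 220 -90;  python3 - <<'E'
from h import *
s=get_image("side"); save(s,"k4.png",(290,250,420,380),4)
E
```

```text
t 7.7 pos [ 540.4 -190.7  219.2] jaw -119.6 toolx [-0.     0.001 -1.   ] F [ 1.6  0.1 -1.4] Tq [-0.02 -0.11 -0.01] w 51.1 j [-0.06  0.31 -0.14 -0.   -1.12  1.11]
shift m [-0.0004 -0.3689  0.2671]
turn 0 [-29.6   0.    0. ]
turn 180 [ 1.504e+02  1.000e-01 -0.000e+00]
```

View pics/k4.png

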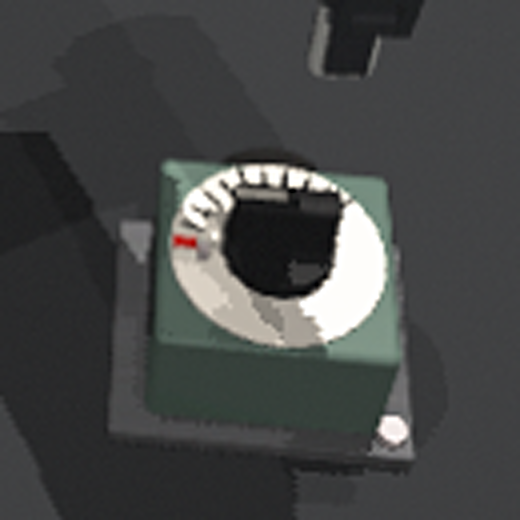

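The picture shows the pointer at about (262,195) in the crop, pointing to the left. I'll compare this with the projection of the zero position.

Run:
```python
from h import *
s=get_image("side")
for a in (0,.08,.2,.4):
    g=np.radians(147)-a
    for r in (5,18): 
        p=proj(s,[540.5+r*np.cos(g),-190.5+r*np.sin(g),110])[0]; print(a,r,((p-[290,250])*4).round(1))
save(s,"k5.png",(325,275,385,330),10)
```

```text
0 5 [278. 195.]
0 18 [245.9 192.1]
0.08 5 [278.  194.2]
0.08 18 [246.  189.3]
0.2 5 [278.2 193. ]
0.2 18 [246.7 185.1]
0.4 5 [278.9 191.2]
0.4 18 [249.2 178.6]
```

View pics/k5.png

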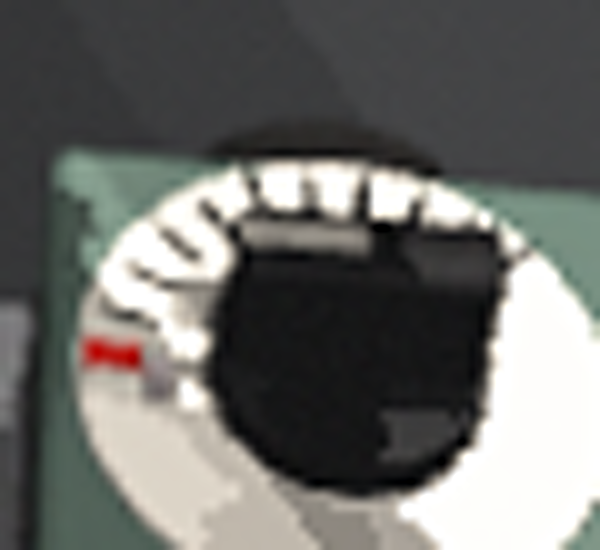

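The pointer stripe's slope (0.06) fits zero (0.09 expected, 0.15 at 0.08 rad), and the stop torque agrees. Next is the post.

arm_command([
  {"dx": 0,"dy": -0.028,"dz": 0.02,"wx": -3,"wy": 0,"wz": 0,"gripper": -0.5},
  {"dx": 0,"dy": -0.065,"dz": 0.047,"wx": -7,"wy": 0,"wz": 0,"gripper": -0.5},
  {"dx": 0,"dy": -0.104,"dz": 0.075,"wx": -11,"wy": 0,"wz": 0,"gripper": -0.5},
  {"dx": 0,"dy": -0.143,"dz": 0.104,"wx": -15,"wy": 0,"wz": 0,"gripper": -0.5},
  {"dx": 0,"dy": -0.183,"dz": 0.132,"wx": -19,"wy": 0,"wz": 0,"gripper": -0.5},
  {"dx": 0,"dy": -0.223,"dz": 0.161,"wx": -23,"wy": 0,"wz": 0,"gripper": -0.5},
  {"dx": 0,"dy": -0.263,"dz": 0.19,"wx": -27,"wy": 0,"wz": 0,"gripper": -0.5},
  {"dx": 0,"dy": -0.3,"dz": 0.217,"wx": -29.6,"wy": 0,"wz": 0,"gripper": -0.5},
])

```text
clock: 8.6
position: [503.1, 178.7, 223.7]
ee_rot: [0.712, 0.001, -0.702, 0.003]
contact_force: [0.5, 0.9, 0.8]
gripper_width: 64.3
```

```bash
python3 go.py 490.5 262 180 -90
```

```text
t 8.6 pos [503.1 178.7 223.7] jaw -89.7 toolx [ 0.015 -0.002 -1.   ] F [0.5 0.9 0.8] Tq [-0.01 -0.12 -0.02] w 64.3 j [ 0.65  0.23 -0.24  0.01 -1.09  0.92]
shift m [ 0.0433 -0.0835  0.0128]
turn 0 [ 0.3 -0.9 -0.1]
turn 180 [-179.7    0.2   -1.4]
```

arm_command([
  {"dx": 0,"dy": -0.025,"dz": 0.004,"wx": 0.3,"wy": -0.5,"wz": 0,"gripper": -0.5},
  {"dx": 0.01,"dy": -0.05,"dz": 0.008,"wx": 0.3,"wy": -0.9,"wz": 0,"gripper": -0.5},
  {"dx": 0.02,"dy": -0.07,"dz": 0.012,"wx": 0.3,"wy": -0.9,"wz": 0,"gripper": -0.5},
  {"dx": 0.043,"dy": -0.083,"dz": 0.013,"wx": 0.3,"wy": -0.9,"wz": 0,"gripper": -0.5},
  {"dx": 0.043,"dy": -0.083,"dz": 0.013,"wx": 0.3,"wy": -0.9,"wz": 0,"gripper": -0.5},
  {"dx": 0.043,"dy": -0.083,"dz": 0.013,"wx": 0.3,"wy": -0.9,"wz": 0,"gripper": -0.5},
  {"dx": 0.043,"dy": -0.083,"dz": 0.013,"wx": 0.3,"wy": -0.9,"wz": 0,"gripper": -0.5},
  {"dx": 0.043,"dy": -0.083,"dz": 0.013,"wx": 0.3,"wy": -0.9,"wz": 0,"gripper": -0.5},
])

```text
clock: 9.4
position: [490.9, 261.2, 181.5]
ee_rot: [0.708, -0.0, -0.707, 0.0]
contact_force: [0.0, -0.0, 0.8]
gripper_width: 64.1
```

```bash
python3 go.py 490.5 262 107 -90
python3 - <<'E'
from h import *
s=get_image("side"); save(s,"p1.png",(190,80,340,230),4)
E
```

```text
t 9.4 pos [490.9 261.2 181.5] jaw -90.0 toolx [ 0.001 -0.001 -1.   ] F [ 0.  -0.   0.8] Tq [0.   0.04 0.04] w 64.1 j [ 0.78  0.31 -0.24  0.   -1.02  0.79]
shift m [ 0.0745 -0.0008  0.0005]
turn 0 [ 0.  -0.1 -0. ]
turn 180 [-1.8e+02  1.0e-01 -1.0e-01]
```

View pics/p1.png

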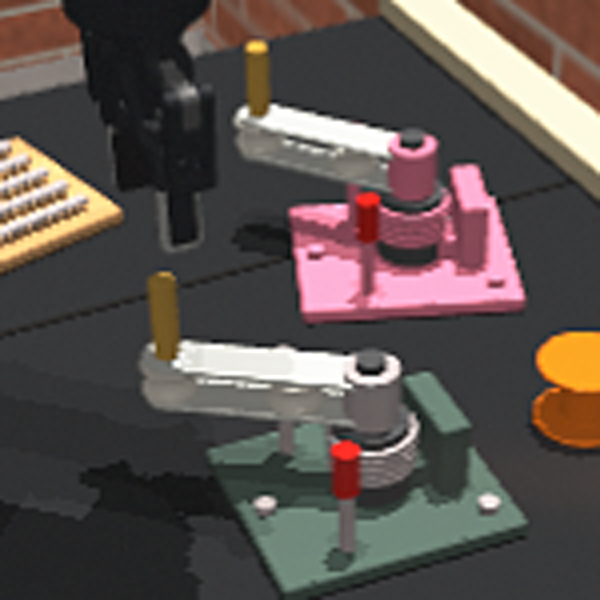

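The gripper hangs over the brass post, with its fingers at (180,215) and the post top at (162,275). I'll descend and grip it.

arm_command([
  {"dx": 0.02,"dy": 0,"dz": 0,"wx": 0,"wy": 0,"wz": 0,"gripper": -0.5},
  {"dx": 0.045,"dy": -0.001,"dz": 0,"wx": 0,"wy": 0,"wz": 0,"gripper": -0.5},
  {"dx": 0.065,"dy": -0.001,"dz": 0,"wx": 0,"wy": 0,"wz": 0,"gripper": -0.5},
  {"dx": 0.074,"dy": -0.001,"dz": 0,"wx": 0,"wy": 0,"wz": 0,"gripper": -0.3},
  {"dx": 0.074,"dy": -0.001,"dz": 0,"wx": 0,"wy": 0,"wz": 0,"gripper": 0.3},
  {"dx": 0.074,"dy": -0.001,"dz": 0,"wx": 0,"wy": 0,"wz": 0,"gripper": 1},
  {"dx": 0.074,"dy": -0.001,"dz": 0,"wx": 0,"wy": 0,"wz": 0,"gripper": 1},
  {"dx": 0.074,"dy": -0.001,"dz": 0,"wx": 0,"wy": 0,"wz": 0,"gripper": 1},
])

```text
clock: 10.25
position: [491.7, 262.4, 108.9]
ee_rot: [0.708, 0.0, -0.706, 0.0]
contact_force: [-0.6, -2.3, 2.7]
gripper_width: 14.7
```

```bash
python3 go.py 490.5 262 107 -90
python3 - <<'E'
from h import *
s=get_image("side"); save(s,"p2.png",(190,80,340,230),4)
E
```

```text
t 10.25 pos [491.7 262.4 108.9] jaw -90.0 toolx [ 0.003  0.    -1.   ] F [-0.6 -2.3  2.7] Tq [-0.41 -0.1   0.11] w 14.7 j [ 0.78  0.39 -0.33  0.   -0.85  0.79]
shift m [0.0019 0.0004 0.0012]
turn 0 [ 0.  -0.2  0. ]
turn 180 [-180.    -0.    -0.3]
```

View pics/p2.png

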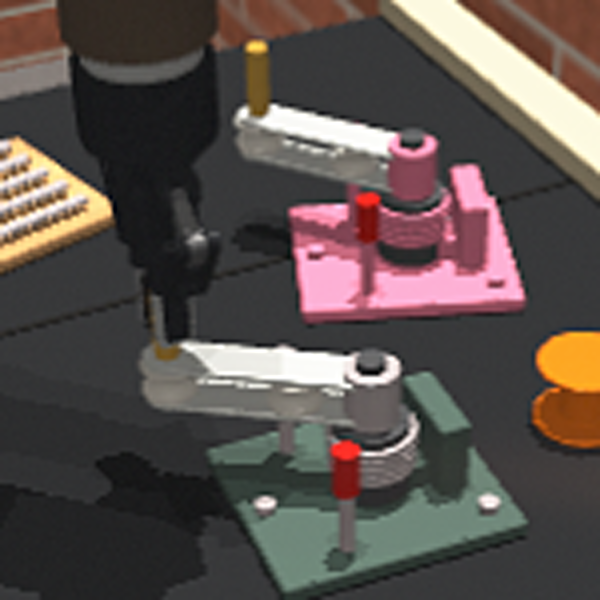

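Run:
```python
import numpy as np
a0=np.radians(144.9)
for th in np.arange(0,1.31,.05):
    print(round(th,2),"dy",round(-.12*(np.sin(a0+th)-np.sin(a0)),4),"dz",round(-.12*(np.cos(a0+th)-np.cos(a0)),4))
```

```text
0.0 dy -0.0 dz -0.0
0.05 dy 0.005 dz 0.0033
0.1 dy 0.0101 dz 0.0064
0.15 dy 0.0154 dz 0.0092
0.2 dy 0.0209 dz 0.0118
0.25 dy 0.0264 dz 0.014
0.3 dy 0.0321 dz 0.016
0.35 dy 0.0378 dz 0.0177
0.4 dy 0.0437 dz 0.0191
0.45 dy 0.0496 dz 0.0202
0.5 dy 0.0555 dz 0.0211
0.55 dy 0.0615 dz 0.0216
0.6 dy 0.0675 dz 0.0218
0.65 dy 0.0735 dz 0.0217
0.7 dy 0.0795 dz 0.0214
0.75 dy 0.0854 dz 0.0207
0.8 dy 0.0914 dz 0.0197
0.85 dy 0.0972 dz 0.0185
0.9 dy 0.103 dz 0.0169
0.95 dy 0.1087 dz 0.0151
1.0 dy 0.1143 dz 0.0129
1.05 dy 0.1198 dz 0.0105
1.1 dy 0.1252 dz 0.0078
1.15 dy 0.1304 dz 0.0049
1.2 dy 0.1355 dz 0.0017
1.25 dy 0.1404 dz -0.0017
1.3 dy 0.1451 dz -0.0054
```

arm_command([
  {"dx": 0,"dy": 0.005,"dz": 0.003,"wx": 0,"wy": 0,"wz": 0,"gripper": 1},
  {"dx": 0,"dy": 0.01,"dz": 0.0065,"wx": 0,"wy": 0,"wz": 0,"gripper": 1},
  {"dx": 0,"dy": 0.0155,"dz": 0.009,"wx": 0,"wy": 0,"wz": 0,"gripper": 1},
  {"dx": 0,"dy": 0.021,"dz": 0.012,"wx": 0,"wy": 0,"wz": 0,"gripper": 1},
  {"dx": 0,"dy": 0.0265,"dz": 0.014,"wx": 0,"wy": 0,"wz": 0,"gripper": 1},
  {"dx": 0,"dy": 0.032,"dz": 0.016,"wx": 0,"wy": 0,"wz": 0,"gripper": 1},
  {"dx": 0,"dy": 0.038,"dz": 0.0175,"wx": 0,"wy": 0,"wz": 0,"gripper": 1},
  {"dx": 0,"dy": 0.0435,"dz": 0.019,"wx": 0,"wy": 0,"wz": 0,"gripper": 1},
])

```text
clock: 11.1
position: [471.3, 220.4, 108.9]
ee_rot: [0.708, 0.001, -0.706, -0.001]
contact_force: [-5.7, 7.8, 0.3]
gripper_width: 14.5
```

```bash
python3 go.py
```

```text
t 11.1 pos [471.3 220.4 108.9] jaw -89.9 toolx [ 0.002  0.003 -1.   ] F [-5.7  7.8  0.3] Tq [2.16 1.66 0.26] w 14.5 j [ 0.75  0.33 -0.42 -0.   -0.82  0.82]
```

arm_command([
  {"dx": 0,"dy": 0.0075,"dz": 0.001,"wx": 0,"wy": 0,"wz": 0,"gripper": 1},
  {"dx": 0,"dy": 0.0135,"dz": 0.002,"wx": 0,"wy": 0,"wz": 0,"gripper": 1},
  {"dx": 0,"dy": 0.0195,"dz": 0.0025,"wx": 0,"wy": 0,"wz": 0,"gripper": 1},
  {"dx": 0,"dy": 0.0255,"dz": 0.003,"wx": 0,"wy": 0,"wz": 0,"gripper": 1},
  {"dx": 0,"dy": 0.0315,"dz": 0.003,"wx": 0,"wy": 0,"wz": 0,"gripper": 1},
  {"dx": 0,"dy": 0.0375,"dz": 0.0025,"wx": 0,"wy": 0,"wz": 0,"gripper": 1},
  {"dx": 0,"dy": 0.0435,"dz": 0.0015,"wx": 0,"wy": 0,"wz": 0,"gripper": 1},
  {"dx": 0,"dy": 0.0495,"dz": 0.0005,"wx": 0,"wy": 0,"wz": 0,"gripper": 1},
])

```text
clock: 11.9
position: [469.5, 172.0, 108.8]
ee_rot: [0.707, 0.003, -0.707, -0.001]
contact_force: [-6.2, 9.5, 2.5]
gripper_width: 14.6
```

```bash
python3 go.py
```

```text
t 11.9 pos [469.5 172.  108.8] jaw -89.9 toolx [ 0.001  0.005 -1.   ] F [-6.2  9.5  2.5] Tq [2.39 2.04 0.54] w 14.6 j [ 0.67  0.3  -0.46 -0.   -0.8   0.9 ]
```

arm_command([
  {"dx": 0,"dy": 0.006,"dz": -0.001,"wx": 0,"wy": 0,"wz": 0,"gripper": 1},
  {"dx": 0,"dy": 0.012,"dz": -0.0025,"wx": 0,"wy": 0,"wz": 0,"gripper": 1},
  {"dx": 0,"dy": 0.0175,"dz": -0.004,"wx": 0,"wy": 0,"wz": 0,"gripper": 1},
  {"dx": 0,"dy": 0.023,"dz": -0.006,"wx": 0,"wy": 0,"wz": 0,"gripper": 1},
  {"dx": 0,"dy": 0.0275,"dz": -0.008,"wx": 0,"wy": 0,"wz": 0,"gripper": 1},
  {"dx": 0,"dy": 0.0315,"dz": -0.01,"wx": 0,"wy": 0,"wz": 0,"gripper": 1},
  {"dx": 0,"dy": 0.034,"dz": -0.0115,"wx": 0,"wy": 0,"wz": 0,"gripper": 1},
  {"dx": 0,"dy": 0.034,"dz": -0.0115,"wx": 0,"wy": 0,"wz": 0,"gripper": 1},
])

```text
clock: 12.7
position: [479.5, 138.7, 108.7]
ee_rot: [-0.707, -0.003, 0.708, 0.001]
contact_force: [-6.0, 6.9, 2.9]
gripper_width: 14.8
```

```bash
python3 go.py;  python3 - <<'E'
from h import *
s=get_image("side"); save(s,"p3.png",(190,80,340,230),4)
t=get_image("top"); save(t,"p3t.png",(190,150,310,270),5)
E
```

```text
t 12.7 pos [479.5 138.7 108.7] jaw -89.9 toolx [-0.001  0.006 -1.   ] F [-6.   6.9  2.9] Tq [1.59 1.77 0.27] w 14.8 j [ 0.6   0.3  -0.46 -0.01 -0.8   0.97]
```

View pics/p3.png

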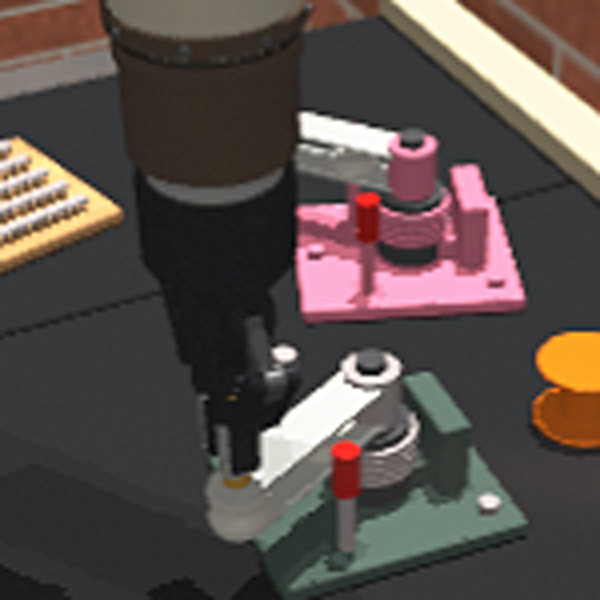

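View pics/p3t.png

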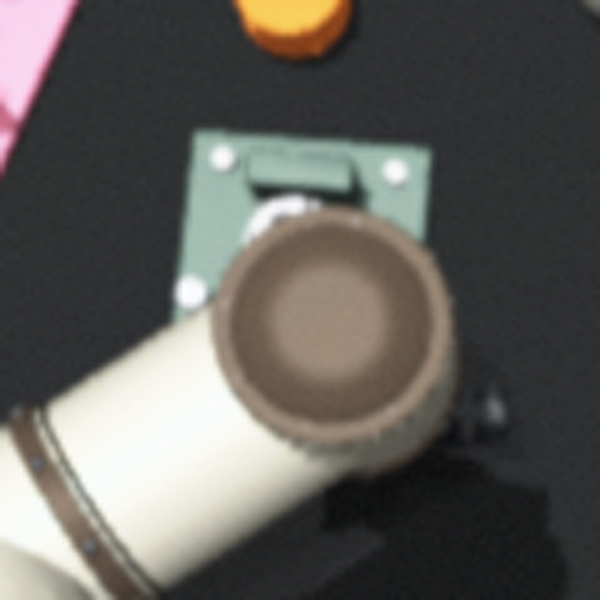

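The arm is close to the red pin, with the cage at (310,450) and the pin at (345,470). I'll push on tangentially until the force shows the stop.

arm_command([
  {"dx": 0,"dy": 0.001,"dz": -0.0005,"wx": 0,"wy": 0,"wz": 0,"gripper": 1},
  {"dx": 0,"dy": 0.002,"dz": -0.001,"wx": 0,"wy": 0,"wz": 0,"gripper": 1},
  {"dx": 0,"dy": 0.003,"dz": -0.0015,"wx": 0,"wy": 0,"wz": 0,"gripper": 1},
  {"dx": 0,"dy": 0.004,"dz": -0.002,"wx": 0,"wy": 0,"wz": 0,"gripper": 1},
  {"dx": 0,"dy": 0.005,"dz": -0.0025,"wx": 0,"wy": 0,"wz": 0,"gripper": 1},
  {"dx": 0,"dy": 0.005,"dz": -0.0025,"wx": 0,"wy": 0,"wz": 0,"gripper": 1},
  {"dx": 0,"dy": 0.005,"dz": -0.0025,"wx": 0,"wy": 0,"wz": 0,"gripper": 1},
  {"dx": 0,"dy": 0.005,"dz": -0.0025,"wx": 0,"wy": 0,"wz": 0,"gripper": 1},
])

```text
clock: 13.6
position: [480.5, 136.7, 108.7]
ee_rot: [-0.706, -0.005, 0.708, 0.002]
contact_force: [-8.4, 13.8, 2.2]
gripper_width: 14.6
```

```bash
python3 go.py
```

```text
t 13.6 pos [480.5 136.7 108.7] jaw -89.7 toolx [-0.002  0.01  -1.   ] F [-8.4 13.8  2.2] Tq [3.35 2.21 0.52] w 14.6 j [ 0.6   0.3  -0.46 -0.01 -0.8   0.99]
```

arm_command([
  {"dx": 0,"dy": 0.002,"dz": -0.001,"wx": 0,"wy": 0,"wz": 0,"gripper": 1},
  {"dx": 0,"dy": 0.004,"dz": -0.002,"wx": 0,"wy": 0,"wz": 0,"gripper": 1},
  {"dx": 0,"dy": 0.006,"dz": -0.003,"wx": 0,"wy": 0,"wz": 0,"gripper": 1},
  {"dx": 0,"dy": 0.006,"dz": -0.003,"wx": 0,"wy": 0,"wz": 0,"gripper": 1},
  {"dx": 0,"dy": 0.006,"dz": -0.003,"wx": 0,"wy": 0,"wz": 0,"gripper": 1},
  {"dx": 0,"dy": 0.006,"dz": -0.003,"wx": 0,"wy": 0,"wz": 0,"gripper": 1},
  {"dx": 0,"dy": 0.006,"dz": -0.003,"wx": 0,"wy": 0,"wz": 0,"gripper": 1},
  {"dx": 0,"dy": 0.006,"dz": -0.003,"wx": 0,"wy": 0,"wz": 0,"gripper": 1},
])

```text
clock: 14.4
position: [480.9, 136.1, 108.8]
ee_rot: [-0.706, -0.009, 0.709, 0.004]
contact_force: [-15.9, 25.7, 3.6]
gripper_width: 14.7
```

```bash
python3 go.py
python3 - <<'E'
from h import *
s=get_image("side"); save(s,"p4.png",(230,150,300,225),8); save(s,"p4f.png",None,1.4)
E
```

```text
t 14.4 pos [480.9 136.1 108.8] jaw -89.6 toolx [-0.004  0.018 -1.   ] F [-15.9  25.7   3.6] Tq [6.24 4.27 0.57] w 14.7 j [ 0.59  0.31 -0.45 -0.02 -0.81  1.  ]
```

View pics/p4.png

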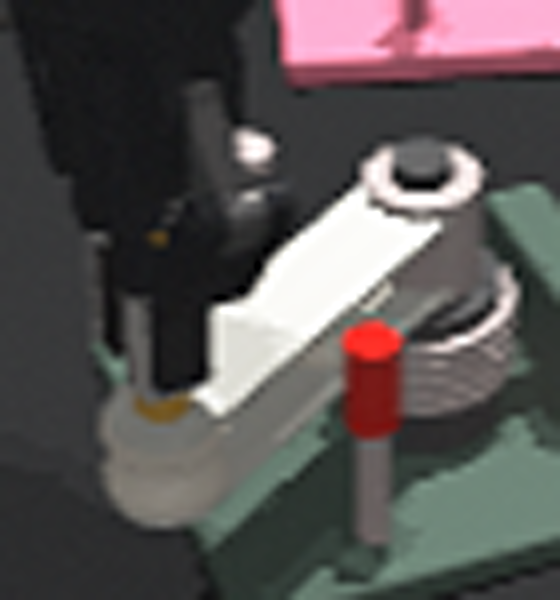

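View pics/p4f.png

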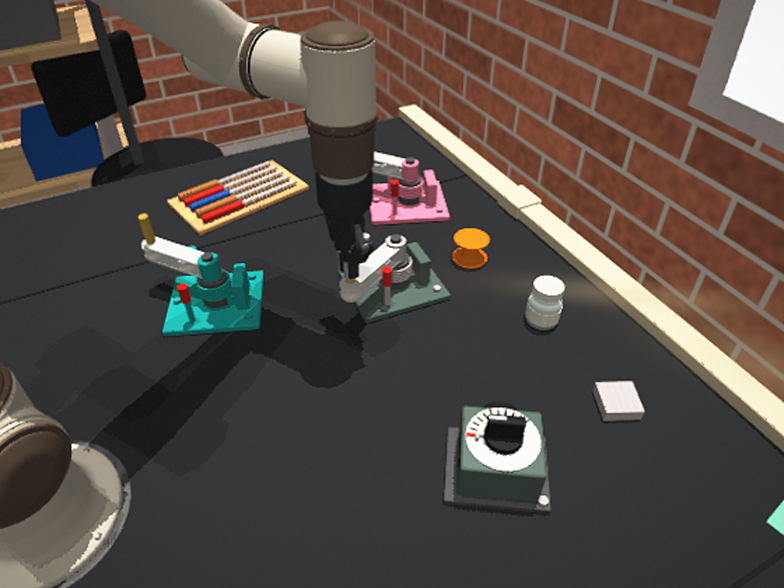

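The force rose from 16 to 30 N over only 0.7 mm, so the arm is hard against its stop. The picture shows the cage against the red pin at (370,390), and the block, spool and jar in their original places. I'll check that it is steady and hand in.

Run:
```python
from h import *
get_image("side"); s=arm.read_state(); print(s["clock"],s["position"].round(1),s["contact_force"].round(1),np.abs(s["joint_vel"]).max().round(4),s["gripper_width"])
get_image("side"); s=arm.read_state(); print(s["clock"],s["position"].round(1),s["contact_force"].round(1))
print(arm.job_done())
s=arm.read_state(); print(s["clock"],s["position"].round(1),s["contact_force"].round(1))
```

```text
14.5 [480.9 136.1 108.7] [-16.4  25.6   5.3] 0.0022 14.608354786794624
14.55 [480.9 136.1 108.8] [-16.2  26.5   4.5]
the job is handed in; nothing more can be done
None
the job is handed in; nothing more can be done
```

The job is handed in; the knob is at its zero stop and the tension arm is held against its red stop. It took about 14.6 s of the 67 s allowed, and no verdict was reported.

- **Reset knob:** I gripped the black bar and turned it about 71° counter-clockwise. The wrist torque then jumped to about 1.6 N·m, against 0.04 N·m of friction, so it was on the stop. After release, the pointer stripe in the side picture fitted zero: its slope was 0.06, where 0.09 is expected at zero and 0.15 at 0.08 rad.
- **Tension arm:** I gripped the brass post of the grey-green stand and led it round to the red stop. A further 6.7 mm of commanded push moved it only 0.7 mm while the force rose from 16 to 30 N, and the side picture shows the cage against the red pin.
- **At hand-in:** The push held steady at about 30 N, the robot was at rest, and the gripper was still closed on the post at 14.6 mm. The opening reads a little under the 16 mm post, as it did on the 14 mm knob bar (12.6 mm).
- **Loose things:** The steel block, spool and jar looked unmoved in the last side picture. I compared them only by eye, without measuring.

No checks failed. The top camera could not confirm the arm at its stop, because the robot hid it.

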